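# Switch off the resin curing lamp and pry its amber cover open with a blade

### The job

The resin pendants are cured: press the red key of the curing lamp fully down so that the latched green key pops up. Then take the wooden-handled blade from its slanted stand and use the blade, not the gripper, to lever up the amber cover from the slot at its front edge until it stands at least 60 degrees open. Finally lay the blade flat (do not drop it), all of it on the grey felt mat, leaving the cover open, the lamp off and everything else on the table where it is.

Things in the scene. Friction and masses are not known exactly. Their poses are not given: they have to be found in the camera images.
- lamp: Fixed curing lamp, white and grey, 125 mm deep (x), 220 mm wide (y), 185 mm high at the back. Origin on the table under it; -x is its front, facing the right of the robot. Chamber centred on y = 0, 150 mm wide, 40 mm deep inside, its top sloping up from front to back at 25 degrees. A lower deck on its +y side (y 76 to 142, top z 110 mm) carries the two keys, red nearer the front.
- cover (a joint): Hinge of the amber cover, rad: 0 closed (sloping 25 degrees down to the front), grows as the front edge swings up and back, end stop 1.75; may start up to 0.03 open. A stiff friction hinge: the cover (130 g) stays at any angle; about 2 N upwards near the front edge lifts it.
- cover_hinge (a point): Middle of the cover's hinge line (parallel to the lamp's y axis), in the plane of the cover's underside, 59 mm behind (+x) and 180 mm above the lamp's origin.
- slot (a point): Middle of the mouth of the pry slot: a gap 8 mm high and 130 mm wide between the closed cover's underside and the top of the chamber's front wall (8 mm thick, outer face flush with the cover's edge). Too thin for fingers. It leads up and back (+x) along the 25 degree slope; behind the wall the chamber is hollow.
- cover_edge (a point): Middle of the front edge of the cover's underside, 130 mm from the hinge; moves with the cover. The cover is an amber plate 130 x 150 mm, 8 mm thick, with an orange strip along the front of its upper face.
- key_red (a joint): Travel of the red OFF key, m: 0 up, 0.008 fully down. The two keys are linked: pressing red down lifts green by as much. No spring: they stay where they are left, so press to the stop; it takes about 3 to 4 N.
- key_red_top (a point): Centre of the top face of the red key (36 mm in x by 42 mm in y of the lamp), facing up; 130 mm above the table when up, 122 mm when down.
- key_green (a joint): Rise of the green ON key, m: 0 latched down, 0.008 popped up.
- key_green_top (a point): Centre of the top face of the green key, the same size, 50 mm behind the red one; 122 mm above the table when latched down.
- stand: Fixed dark-wood tool stand, foot 150 x 110 mm; origin on the table. It holds the blade tool tilted 30 degrees, tip up towards the stand's +x, the rear 42 mm of the handle in an open-topped trough. Two upright bead tubes (28 mm diameter, to 190 mm above the table) stand 34 mm either side of the blade, 70 mm ahead (+x) of the origin; a gripper coming straight down would hit them.
- blade: Loose blade tool, 170 mm long, about 90 g: wooden handle 20 mm wide (y) and 22 mm thick (z) from x = -45 to +50 mm, brass ferrule to 61 mm, then a flat steel blade 22 mm wide, 2.5 mm thick, at z = 0, to x = 125 mm. Origin on the centre line, x towards the tip, z out of the upper face (in the stand it leans back 30 degrees).
- blade_grip (a point): Where to grasp the handle, on its centre line, 20 mm ahead of the tool's origin: in the stand the sides are free from 4 mm behind the origin to 40 mm ahead of it, with 12 mm clear below the handle. Grasp with the gripper square to the handle (leaning back 30 degrees) and lift out square to it.
- blade_tip (a point): End of the blade, 125 mm ahead of the tool's origin.
- blade_butt (a point): Rear end of the handle, 45 mm behind the tool's origin.
- mat: Fixed grey felt mat, 130 mm (x) by 230 mm (y), 3 mm thick; origin at the centre of its underside on the table. The stand and the mat may change places.
- jar: Bystander: amber bead jar, 56 mm diameter, 75 mm high.
- spool: Bystander: wooden spool, 52 mm diameter, 54 mm high.
- cup: Bystander: blue mug, 76 mm diameter, 95 mm high.
- pendant: Bystander: green glass pendant disc, 68 mm diameter, 14 mm high.
- mandrel: Bystander: upright wooden bracelet mandrel, 90 mm foot, 172 mm high.

How it is judged:
On the way, in this order (a step that is already met when the one before it is completed fails the run):
1. the red key is pressed fully down and the green key has popped up (value of joint key_red above 0.0065 m and value of joint key_green above 0.006 m), for 0.2 s.
2. the blade, not the gripper, lifts the cover (value of joint cover above 0.15 rad and contact force between blade and cover above 0.2 N), for 0.1 s.
3. the cover stands at least 60 degrees open (value of joint cover above 1.04 rad), for 0.2 s.
At the end, for the whole second after the job is handed in: The cover is at least 60 degrees (1.04 rad) open, the red key is down (over 6 mm) and the green one up, and the blade lies flat (within 0.15 rad), at rest, with the middle of its tip and of its butt over the felt mat (5 mm overhang allowed at the short sides) (value of joint cover above 1.04 rad and value of joint key_red above 0.006 m and value of joint key_green above 0.0055 m and (angle between blade's own z axis and vertical below 0.15 rad or angle between blade's own z axis and vertical above 2.99 rad) and height (world z) of blade below 0.022 m and linear speed of blade below 0.02 m/s and x of blade_tip in the frame of mat between -0.065 and 0.065 m and y of blade_tip in the frame of mat between -0.12 and 0.12 m and x of blade_butt in the frame of mat between -0.065 and 0.065 m and y of blade_butt in the frame of mat between -0.12 and 0.12 m); the robot touches nothing.
It fails at once if the cover is lifted before the lamp is switched off (value of joint cover above 0.12 rad and value of joint key_red below 0.005 m).
It fails at once if the gripper or arm pushes on the cover (contact force between any of the fingers, the arm and cover above 1.5 N).
It fails at once if the blade is dropped (falls free from more than about 5 cm) (linear speed of blade above 1 m/s and contact force between the fingers and blade below 0.1 N).
It fails at once if a bystander is moved more than 30 mm (distance of any of jar, spool, cup, pendant, mandrel from where it was at the start of the episode above 0.03 m).
It also fails if it takes over 72 s, if anything falls off the work surface, if the arm or the gripper's body presses on something with over 40 N, if the wrist force passes 120 N, or if a joint passes its speed limit or range.

### The arm

A 6-joint arm with a two-finger parallel gripper is mounted at the origin on the work surface. World frame = base frame: x ahead of the robot, y to its left, z up, the work surface at z = 0. Lengths are in m, angles in rad, forces in N, time in s.
With the tool pointing down it reaches from about 0.35 to 0.85 m from the base axis. Payload 8.1 kg.
Tool frame: the origin (TCP) lies on the centre line of the jaws, within the pads' length; the fingertips stand 22 mm ahead of it and the grasp point (between the pads) lies 3 mm ahead of it; z points along the fingers, y is the line along which they close (so a half turn about z gives the same grasp; the last joint's range is limited). The gripper opens to 93 mm and grips with 3 to 60 N. Pads are 15 mm wide; open, the fingers measure 128 mm over their backs; the gripper's body (75 mm by 188 mm) begins 65 mm behind the grasp point.
Start: joints at [1.23, 0.13, 1.488, -0, 1.523, -0.085], TCP at [0.152, 0.58, 0.241] pointing down, gripper open.
Joint ranges: [-2.96, 2.96], [-0.89, 2.26], [0.02, 2.5], [-1.34, 4.48], [0, 2.73], [-2.66, 2.66]. Speed limits (rad/s): [2.39, 2.39, 2.79, 3.14, 3.14, 3.14].

### API

Orientations are given as a rotation vector (axis times angle).
In Python, from plant import robot gives the robot as it stands.
- The arm moves only by the shell command python3 inch.py 'ROWS' [FORCE]. ROWS is a JSON list of rows, 1 to 20 of them, each of 5 numbers: the finger opening in m, then dx, dy, dz in m, then a turn about the tool's z in rad; each row shifts and turns the commanded pose from where the row before left it, along the tool's axes as they then stand; what a row does not reach is not made up. A row lasts 1/10 s, in which the tool goes at most 0.05 m and 0.15 rad, less where a joint would pass 70% of its speed; a pose out of reach is approached as far as the arm can. The fingers move at their own pace and stop on an object; FORCE is the grip in N (left out, the last holds). Time passes only in rows, so rows that do not move let the fingers close. It prints the time, the measured TCP pose, the force, the opening and the grip force at its end.
- robot.read_state(): the state, without advancing time (a new reading comes with each control period).
- robot.read_camera(name): name is "scene" or "top" or "wrist"; returns a dict with "image" (420x560x3 uint8, red, green, blue), "fx", "fy", "cx", "cy" (pixels), "dist" ([k1, k2, p1, p2, k3] as OpenCV has them; the pictures are not rectified), "R" (3x3) and "t" (3): a world point X has camera coordinates R X + t. Camera axes: x right, y down, z forward; pixel columns grow to the right and rows downward; lengths in m; the calibration is good to about 2 mm. A picture is of the moment at which its call begins. There is no depth.
- robot.close_job(): hands the job in; it is judged then, once.
The state is a dict: "t": time; "q": joint angles; "dq": joint speeds; "joint_torque": joint torques, N m; "tool_pos": TCP position; "orientation": TCP orientation; "force": force on the tool from outside, world axes, zero at the start; "wrist_torque": the same for the moment, N m; "opening": finger opening in m; "gripper_force": force on a finger pad.
Only numpy, scipy, OpenCV 4.12 (cv2) and the standard library are available. Lean on these libraries where they do the work, as an engineer would, in place of code of your own. Each camera call takes 0.05 s, during which the arm holds its last target. There are 200 camera calls.

## Working session

There is one attempt and no reset: what is moved stays moved. The work goes in short steps, Python scripts to look and compute and a shell command to move; the robot and the scene stay as the last step left them, time stands still between calls to the robot, and variables do not carry over. Pictures are saved under pics/ and viewed, at most 10 in all, crops included, and the job is handed in when it is done.

```bash
ls; mkdir -p pics
python3 - <<'E'
from plant import robot
import cv2,pickle,numpy as np
D={}
for n in("scene","top"):
    c=robot.read_camera(n);D[n]=c;cv2.imwrite(f"pics/{n}0.png",c["image"][:,:,::-1])
    print(n,c["fx"],c["dist"],-c["R"].T@c["t"])
pickle.dump(D,open("cams.pkl","wb"))
s=robot.read_state();print(s["t"],s["tool_pos"],s["orientation"],s["opening"])
E
```

```text
inch.py
pics
plant.py
scene 498.18212298619346 [0.02422653 0.         0.         0.         0.        ] [ 0.90485032 -0.6328013   1.42962817]
top 496.4652691494218 [0.01803703 0.         0.         0.         0.        ] [0.21987077 0.01005907 1.51946445]
0.1 [0.15163584 0.58002061 0.23968337] [-4.00666450e-01 -3.11558288e+00  2.59344639e-03] 0.09268059876328691
```
View pics/scene0.png

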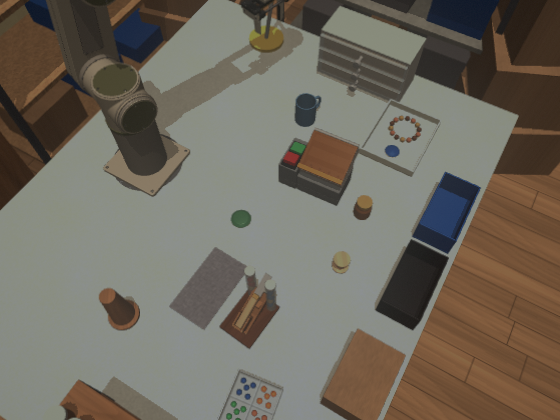

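View pics/top0.png

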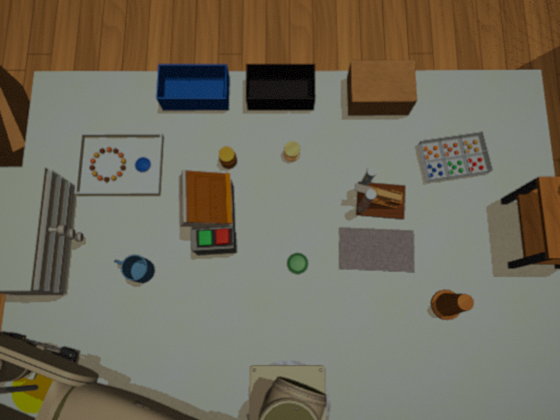

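The scene view shows the lamp near (320,165), the stand near (252,310) and the mat near (208,287). In the top view the red key is at (222,237), the green key at (205,238), the cover at about (207,199), the stand at (380,200) and the mat at (376,250). I'll zoom in on these.

Create h.py:
```python
import numpy as np,cv2,pickle
def ray(c,uv):
    K=np.array([[c["fx"],0,c["cx"]],[0,c["fy"],c["cy"]],[0,0,1]])
    n=cv2.undistortPoints(np.array(uv,float).reshape(-1,1,2),K,np.array(c["dist"])).reshape(-1,2)
    d=np.c_[n,np.ones(len(n))]@c["R"]; return -c["R"].T@c["t"],d
def plane(c,uv,z):
    o,d=ray(c,uv); return o+d*((z-o[2])/d[:,2])[:,None]
def tri(c1,u1,c2,u2):
    A=[];b=[]
    for c,u in((c1,u1),(c2,u2)):
        o,d=ray(c,[u]);d=d[0]/np.linalg.norm(d[0]);P=np.eye(3)-np.outer(d,d);A.append(P);b.append(P@o)
    x,r,_,_=np.linalg.lstsq(np.vstack(A),np.hstack(b),rcond=None);return x,np.sqrt(r)
def proj(c,X):
    K=np.array([[c["fx"],0,c["cx"]],[0,c["fy"],c["cy"]],[0,0,1]])
    return cv2.projectPoints(np.array(X,float).reshape(-1,1,3),cv2.Rodrigues(c["R"])[0],c["t"],K,np.array(c["dist"]))[0].reshape(-1,2)
def blob(c,m):
    cs,_=cv2.findContours(m.astype(np.uint8),cv2.RETR_EXTERNAL,cv2.CHAIN_APPROX_NONE)
    k=max(cs,key=cv2.contourArea);M=cv2.moments(k);return np.array([M["m10"]/M["m00"],M["m01"]/M["m00"]]),k
```

Run:
```python
from h import *
D=pickle.load(open("cams.pkl","rb"))
def box(m,u0,v0,u1,v1):
    k=np.zeros_like(m);k[v0:v1,u0:u1]=1;return m&k
cr=[]
for n,bs in(("top",[(165,160,265,265),(330,160,430,275)]),("scene",[(270,120,370,210),(160,240,290,355)])):
    im=D[n]["image"];hsv=cv2.cvtColor(im,cv2.COLOR_RGB2HSV);h,s,v=[hsv[...,i].astype(int) for i in range(3)]
    b=bs[0]
    for nm,m in(("red",((h<6)|(h>172))&(s>150)&(v>80)),("green",(h>40)&(h<85)&(s>120)&(v>60))):
        uv,k=blob(D[n],box(m,*b));z=.130 if nm=="red" else .122
        print(n,nm,uv,plane(D[n],[uv],z)[0],cv2.contourArea(k))
    for b in bs: cr.append(cv2.resize(im[b[1]:b[3],b[0]:b[2]],(400,300),interpolation=cv2.INTER_CUBIC))
    g,k=blob(D[n],box((s<45)&(v>60)&(v<130),*((330,222,425,280) if n=="top" else (160,240,250,335))))
    r=cv2.minAreaRect(k);print("mat",r);print(plane(D[n],cv2.boxPoints(r),.003),plane(D[n],[g],.003))
cv2.imwrite("pics/m0.png",np.vstack([np.hstack(cr[:2]),np.hstack(cr[2:])])[:,:,::-1])
```

```text
top red [221.94194194 235.95295295] [0.46803496 0.18474208 0.13      ] 166.5
top green [204.76550388 237.19476744] [0.46588911 0.23468269 0.122     ] 172.0
mat ((376.03253173828125, 249.23541259765625), (77.80191802978516, 43.0248908996582), 2.436648368835449)
[[ 0.38842728 -0.15063511  0.003     ]
 [ 0.52177636 -0.15974148  0.003     ]
 [ 0.51135285 -0.39982677  0.003     ]
 [ 0.37870463 -0.38586784  0.003     ]] [[ 0.44878594 -0.27423075  0.003     ]]
scene red [291.26268116 156.92391304] [0.47195844 0.18473518 0.13      ] 92.0Traceback (most recent call last):
  File "<stdin>", line 10, in <module>
  File "h.py", line 18, in blob
    k=max(cs,key=cv2.contourArea);M=cv2.moments(k);return np.array([M["m10"]/M["m00"],M["m01"]/M["m00"]]),k
                                                                    ~~~~~~~~^~~~~~~~~
ZeroDivisionError: float division by zero
```

Run:
```python
from h import *
D=pickle.load(open("cams.pkl","rb"))
cr=[]
for n,bs in(("top",[(165,160,265,235),(340,160,420,220)]),("scene",[(275,125,365,205),(210,250,290,350)])):
    im=D[n]["image"]
    for b in bs: cr.append(cv2.resize(im[b[1]:b[3],b[0]:b[2]],(400,300),interpolation=cv2.INTER_CUBIC))
cv2.imwrite("pics/m0.png",np.clip(1.5*np.vstack([np.hstack(cr[:2]),np.hstack(cr[2:])]),0,255)[:,:,::-1])
```

```text
[ WARN:0@0.065] global loadsave.cpp:1063 imwrite_ Unsupported depth image for selected encoder is fallbacked to CV_8U.
```

View pics/m0.png

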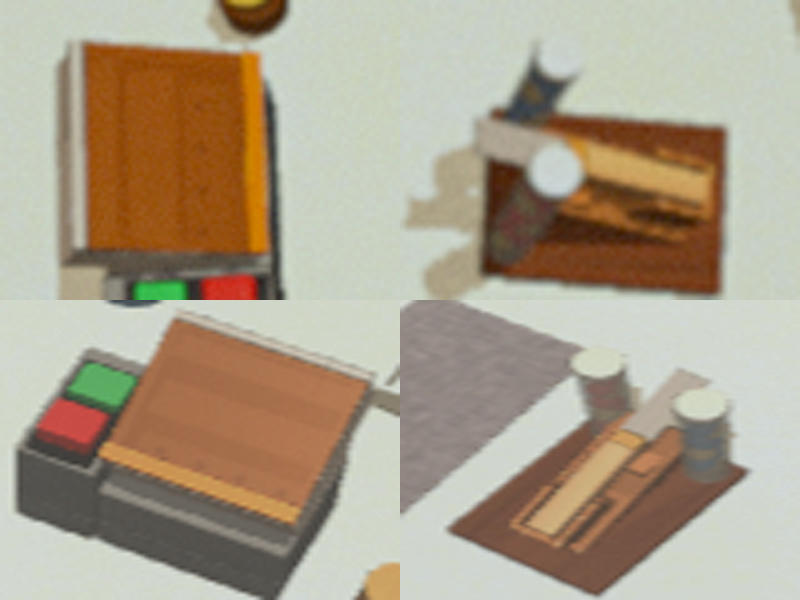

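The top-left crop shows the cover with its orange front strip facing right (-y). The bottom row shows the keys on the robot side of the lamp. The right-hand crops show the blade pointing left (+y) between the two white tube caps, at top-view (371.6,172) and (371.2,194).

Run:
```python
from h import *
np.set_printoptions(precision=4,suppress=True)
D=pickle.load(open("cams.pkl","rb"));T,S=D["top"],D["scene"]
print("caps top",plane(T,[(371.6,172),(371.2,194)],.19))
print("caps scene",plane(S,[(250,270.7),(270,285)],.19))
print("order: scene1 ~ near robot -> top2");
print(tri(T,(371.2,194),S,(250,270.7)),tri(T,(371.6,172),S,(270,285)))
print("cover top z", plane(T,[(230.5,173),(231.75,223)],.1323),plane(T,[(186.25,170.5),(186.25,222)],.1873))
print("cover scene", plane(S,[(341.8,184.2),(297.95,164.5)],.1323),plane(S,[(358.7,145.8),(315.05,129.8)],.1873))
g=[(340+x/5,160+y/5) for x,y in((92,112),(327,128),(320,292),(87,272))]
print("foot top",plane(T,g,.012))
print("foot scene",plane(S,[(219.4,326.7),(249.6,348.3),(279.6,307.3)],.012))
# blade tip end & butt: top crop tip end mid (483,135)->, scene tip (695,376)
print("tip",tri(T,(340+80/5,160+135/5),S,(210+297/5,250+77/3)))
print("butt top edge",tri(T,(340+312/5,160+185/5),S,(210+145/5,250+222/3)))
s=[(160,288)]
hsv=cv2.cvtColor(S["image"],cv2.COLOR_RGB2HSV)
print(hsv[287,208],hsv[300,180],hsv[280,170])
b=hsv.astype(int);m=(abs(b[...,0]-hsv[287,208][0])<30)&(b[...,2]<150)&(b[...,1]<60);k=np.zeros_like(m);k[245:330,165:248]=1
_,c=blob(S,m&k);r=cv2.minAreaRect(c);print(r,plane(S,cv2.boxPoints(r),.003))
hsv=cv2.cvtColor(T["image"],cv2.COLOR_RGB2HSV).astype(int);m=(hsv[...,2]<150)&(hsv[...,1]<80);k=np.zeros_like(m);k[222:278,332:422]=1
_,c=blob(T,m&k);r=cv2.minAreaRect(c);print(r,plane(T,cv2.boxPoints(r),.003),plane(T,[r[0]],.003))
```

```text
caps top [[ 0.6386 -0.2364  0.19  ]
 [ 0.575  -0.2326  0.19  ]]
caps scene [[ 0.5797 -0.2309  0.19  ]
 [ 0.6465 -0.2387  0.19  ]]
order: scene1 ~ near robot -> top2
(array([ 0.5774, -0.2316,  0.1869]), array([0.0032])) (array([ 0.6431, -0.2369,  0.18  ]), array([0.0027]))
cover top z [[0.6542 0.1648 0.1323]
 [0.5051 0.1575 0.1323]] [[0.6444 0.2832 0.1873]
 [0.4966 0.2765 0.1873]]
cover scene [[0.6576 0.1724 0.1323]
 [0.5053 0.1686 0.1323]] [[0.6501 0.2897 0.1873]
 [0.5043 0.2769 0.1873]]
foot top [[ 0.6604 -0.2264  0.012 ]
 [ 0.6498 -0.3736  0.012 ]
 [ 0.5442 -0.3632  0.012 ]
 [ 0.557  -0.2196  0.012 ]]
foot scene [[ 0.5483 -0.3641  0.012 ]
 [ 0.656  -0.3726  0.012 ]
 [ 0.6691 -0.2273  0.012 ]]
tip (array([ 0.6154, -0.1985,  0.1269]), array([0.005]))
butt top edge (array([ 0.6016, -0.3447,  0.0678]), array([0.0071]))
[10 24 97] [10 23 98] [ 43  16 143]
((212.3643798828125, 289.5362854003906), (50.09970474243164, 80.14830017089844), 38.1572265625) [[ 0.3794 -0.3861  0.003 ]
 [ 0.391  -0.141   0.003 ]
 [ 0.5536 -0.1676  0.003 ]
 [ 0.5319 -0.4035  0.003 ]]
((376.5, 249.5), (54.99999237060547, 88.99998474121094), 90.0) [[ 0.5348 -0.1412  0.003 ]
 [ 0.5347 -0.4173  0.003 ]
 [ 0.3648 -0.4061  0.003 ]
 [ 0.3644 -0.1371  0.003 ]] [[ 0.4485 -0.2756  0.003 ]]
```

The top and scene views agree on positions. The red key is at about (0.470, 0.185). The lamp's +x points along world +y with about 3° of yaw, and the stand's +x is also about +y with about -4.5° of yaw. The mat centre is about (0.449, -0.274). Next I turn the tool, close the fingers and move over the red key.

```bash
python3 inch.py '[[0,0,0,0,0.14],[0,0,0,0,0.14],[0,0,0,0,0.14],[0,0,0,0,0.14],[0,0,0,0,0.14],[0,0,0,0,0.14],[0,0,0,0,0.14],[0,0,0,0,0.14],[0,0,0,0,0.14]]' 20; python3 inch.py '[[0,-0.0294,0.0212,0,0],[0,-0.0294,0.0212,0,0],[0,-0.0294,0.0212,0,0],[0,-0.0294,0.0212,0,0],[0,-0.0294,0.0212,0,0],[0,-0.0294,0.0212,0,0],[0,-0.0294,0.0212,0,0],[0,-0.0294,0.0212,0,0],[0,-0.0294,0.0212,0,0],[0,-0.0294,0.0212,0,0],[0,-0.0294,0.0212,0,0],[0,-0.0294,0.0212,0,0],[0,-0.0294,0.0212,0,0],[0,-0.0294,0.0212,0,0],[0,0,0,0,0],[0,0,0,0,0]]'
```

```text
t: 1.0
tool_pos: [0.1517, 0.5802, 0.24]
orientation: [2.166, 2.275, -0.002]
force: [-0.5, 0.7, 0.3]
opening: 0.0255
gripper_force: 0.0
t: 2.6
tool_pos: [0.4707, 0.1853, 0.2401]
orientation: [-2.161, -2.279, 0.001]
force: [-0.2, 0.1, -0.3]
opening: 0.0007
gripper_force: 0.0
```

```bash
python3 inch.py '[[0,0,0,0.03,0],[0,0,0,0.03,0],[0,0,0,0.02,0],[0,0,0,0.004,0],[0,0,0,0.004,0],[0,0,0,0.002,0],[0,0,0,0.002,0],[0,0,0,0.002,0],[0,0,0,0.002,0],[0,0,0,0,0],[0,0,0,0,0]]'
```

```text
t: 3.7
tool_pos: [0.4712, 0.1859, 0.145]
orientation: [2.159, 2.281, 0.001]
force: [0.7, 1.9, 2.1]
opening: 0.0005
gripper_force: 1.1
```

```bash
python3 inch.py '[[0,0,0,0.002,0],[0,0,0,0.002,0],[0,0,0,0,0],[0,0,0,0,0]]'
```

```text
t: 4.1
tool_pos: [0.4715, 0.1859, 0.144]
orientation: [2.159, 2.281, 0.002]
force: [-10.9, -2.5, 27.9]
opening: 0.0005
gripper_force: 13.6
```

The key is at its stop: TCP z is 0.144, so the fingertips are at 0.122, and the force rose to 28 N. Now I lift and move to a hover above the stand.

```bash
python3 inch.py '[[0.05,0,0,-0.04,0],[0.05,0,0,-0.04,0],[0.05,0,0,-0.04,0],[0.05,0,0,-0.036,0.13],[0.05,-0.0339,0.0122,0,0],[0.05,-0.0339,0.0122,0,0],[0.05,-0.0339,0.0122,0,0],[0.05,-0.0339,0.0122,0,0],[0.05,-0.0339,0.0122,0,0],[0.05,-0.0339,0.0122,0,0],[0.05,-0.0339,0.0122,0,0],[0.05,-0.0339,0.0122,0,0],[0.05,-0.0339,0.0122,0,0],[0.05,-0.0339,0.0122,0,0],[0.05,-0.0339,0.0122,0,0],[0.05,-0.0339,0.0122,0,0],[0.05,-0.0339,0.0122,0,0],[0.05,-0.0339,0.0122,0,0],[0.05,0,0,0,0],[0.05,0,0,0,0]]'
python3 - <<'E'
from plant import robot
from h import *
c=robot.read_camera("wrist");pickle.dump(c,open("w1.pkl","wb"));t=robot.read_camera("top")["image"]
print(-c["R"].T@c["t"],c["R"][2])
a=cv2.resize(t[160:265,165:265],(240,252),interpolation=cv2.INTER_CUBIC)
o=np.zeros((420,800,3),np.uint8);o[:,:560]=c["image"];o[:252,560:]=a
cv2.imwrite("pics/w1.png",o[:,:,::-1])
E
```

```text
t: 6.1
tool_pos: [0.6049, -0.301, 0.2952]
orientation: [-2.303, -2.133, 0.001]
force: [-0.4, -0.2, -0.7]
opening: 0.0502
gripper_force: 0.0
[ 0.61182016 -0.22403348  0.43878875] [-0.02363291 -0.275973   -0.96087481]
```

View pics/w1.png

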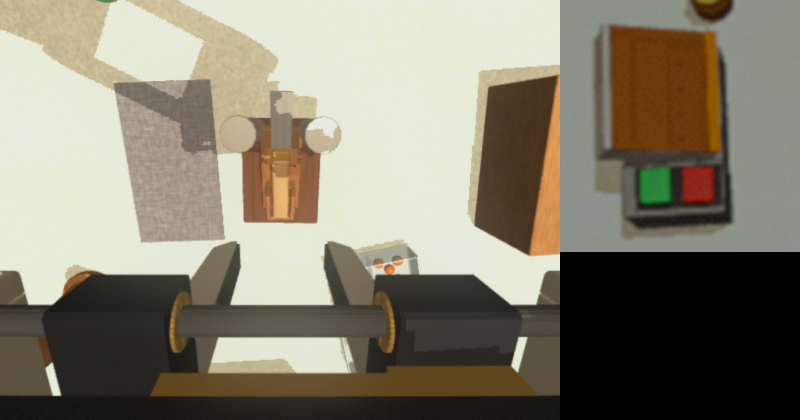

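The wrist view shows the tube caps at (238,134) and (323,134), the blade tip at (281,92), the ferrule at about (281,155) and the butt at about (281,219). The top-view inset shows green raised and red pressed.

Run:
```python
from h import *
np.set_printoptions(precision=4,suppress=True)
c=pickle.load(open("w1.pkl","rb"));D=pickle.load(open("cams.pkl","rb"))
print(plane(c,[(238,134),(323,134)],.19))
for z in(.12,.127,.134):print("tip",plane(c,[(281,92)],z))
for z in(.045,.052,.06):print("butt",plane(c,[(281,219)],z))
print("foot",plane(c,[(244,222),(318,222)],.012))
u=(340+80/5,160+135/5)
print(tri(c,(281,92),D["scene"],(210+297/5,250+77/3)),tri(c,(281,92),D["top"],u))
print(tri(c,(281,219),D["scene"],(210+145/5,250+222/3)))
im=c["image"];cv2.imwrite("pics/w1z.png",cv2.resize(im[80:235,215:345],(650,600)[::1],interpolation=cv2.INTER_CUBIC)[:,:,::-1])
```

```text
[[ 0.5755 -0.2315  0.19  ]
 [ 0.643  -0.2366  0.19  ]]
tip [[ 0.6122 -0.1968  0.12  ]]
tip [[ 0.6121 -0.1974  0.127 ]]
tip [[ 0.6121 -0.198   0.134 ]]
butt [[ 0.5999 -0.3522  0.045 ]]
butt [[ 0.6001 -0.3499  0.052 ]]
butt [[ 0.6003 -0.3473  0.06  ]]
foot [[ 0.5439 -0.3635  0.012 ]
 [ 0.6532 -0.3717  0.012 ]]
(array([ 0.6141, -0.195 ,  0.1189]), array([0.0037])) (array([ 0.6114, -0.1989,  0.1348]), array([0.0016]))
(array([ 0.6032, -0.3427,  0.0712]), array([0.0038]))
```

View pics/w1z.png

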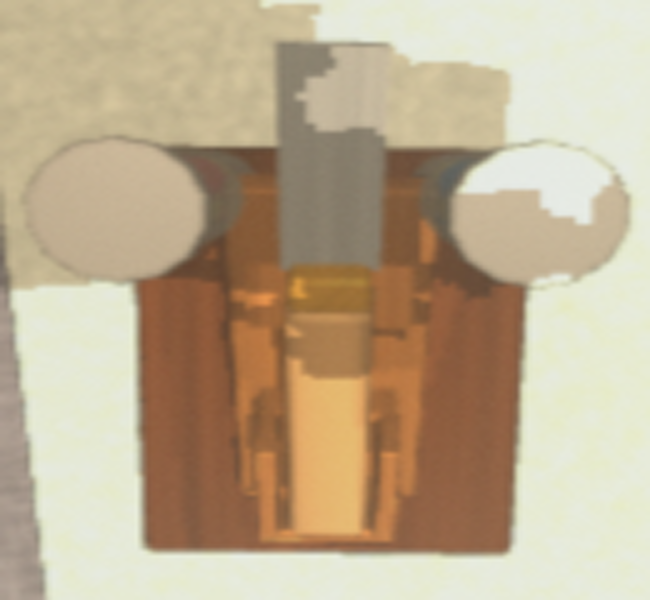

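```bash
python3 inch.py '[[0.05,0.0066,-0.001,0.034,0],[0.05,0,0,0.034,0],[0.05,0,0,0.034,0],[0.05,0,0,0.034,0],[0.05,0,0,0.034,0],[0.05,0,0,0.03,0],[0.05,0,0,0.01,0],[0.05,0,0,0.007,0],[0.05,0,0,0,0],[0.05,0,0,0,0]]'
```

```text
t: 7.2
tool_pos: [0.6062, -0.294, 0.0819]
orientation: [2.301, 2.135, 0.001]
force: [0.2, 0.3, 0.5]
opening: 0.05
gripper_force: 0.0
```

```bash
python3 inch.py '[[0.05,0,-0.0015,0.0035,0],[0.05,0,0,0,0],[0.015,0,0,0,0],[0.015,0,0,0,0],[0.015,0,0,0,0],[0.015,0,0,0,0],[0.015,0,0,0,0],[0.015,0,0,0,0]]' 60
```

```text
t: 8.0
tool_pos: [0.6035, -0.2935, 0.0761]
orientation: [2.303, 2.137, -0.0]
force: [0.3, -0.5, -0.4]
opening: 0.0195
gripper_force: 60.0
```

```bash
python3 inch.py '[[0.015,-0.005,0,-0.0087,0],[0.015,-0.005,0,-0.0087,0],[0.015,-0.01,0,-0.0173,0],[0.015,-0.01,0,-0.0173,0],[0.015,-0.01,0,-0.0173,0],[0.015,-0.01,0,-0.0173,0],[0.015,-0.01,0,-0.0173,0],[0.015,-0.01,0,-0.0173,0],[0.015,-0.01,0,-0.0173,0],[0.015,0,0,-0.02,0],[0.015,0,0,0,0],[0.015,0,0,0,0]]'
python3 - <<'E'
from plant import robot
from h import *
W=robot.read_camera("wrist");T=robot.read_camera("top");S=robot.read_camera("scene");pickle.dump((W,T,S),open("g1.pkl","wb"))
o=np.zeros((560,800,3),np.uint8);o[:420,:560]=W["image"]
o[:240,560:]=cv2.resize(S["image"][215:335,190:310],(240,240),interpolation=cv2.INTER_CUBIC);o[300:540,560:]=cv2.resize(T["image"][150:270,320:440],(240,240),interpolation=cv2.INTER_CUBIC)
cv2.imwrite("pics/g1.png",o[:,:,::-1])
E
```

```text
t: 9.2
tool_pos: [0.5978, -0.3737, 0.2354]
orientation: [2.302, 2.135, 0.001]
force: [-1.0, -0.0, -1.7]
opening: 0.0199
gripper_force: 60.0
```

View pics/g1.png

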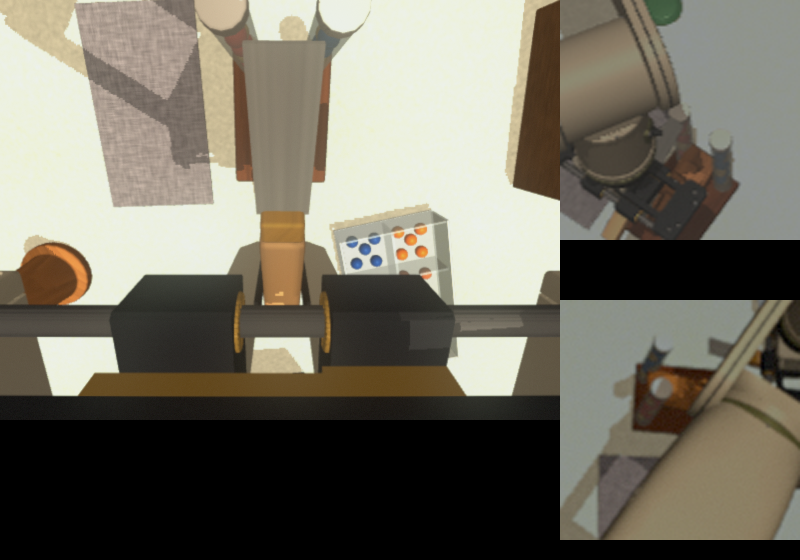

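The wrist view shows the blade held: tip corners at (244,41) and (326,41), blade root at (255,213) and (309,213). The known 22 mm width gives depth, and from that the tip position and pitch.

```bash
cat > tip.py <<'E'
from h import *
from scipy.spatial.transform import Rotation as Ro
def pair(c,a,b,w=.022):
    o,d=ray(c,[a,b]);s=w/np.linalg.norm(d[1]-d[0]);return o+s*d.mean(0)
def measure(c,st,tipc,rootc,w2=.022):
    R=Ro.from_rotvec(st["orientation"]).as_matrix();p=st["tool_pos"]
    t=(pair(c,*tipc)-p)@R;r=(pair(c,*rootc,w2)-p)@R;return t,r
E
python3 - <<'E'
from plant import robot
from tip import *
np.set_printoptions(precision=4,suppress=True)
W,T,S=pickle.load(open("g1.pkl","rb"));st=robot.read_state()
im=W["image"].astype(int)
for v in(44,60,100,150,200,208):
    g=np.abs(np.diff(cv2.GaussianBlur(W["image"],(5,1),0)[v].astype(int).sum(1)))
    L=230+np.argmax(g[230:280]);Rr=290+np.argmax(g[290:345]);print(v,L,Rr,Rr-L)
t,r=measure(W,st,((243.5,41),(326,41)),((256,213),(309.5,213)));print(t,r,np.linalg.norm(t-r))
R=Ro.from_rotvec(st["orientation"]).as_matrix()
# constrained: ray points on the blade axis; solve with known length .064 & pitch
from scipy.optimize import least_squares
o,d=ray(W,[(284.8,41),(283,213)]);d=d@R;o=(o-st["tool_pos"])@R
for pz in (.001,.004,.007):   # axis passes through tool point (0,*,pz) ; find pitch so the tip hits ray, length check
    for th in np.radians([24,27,30,33]):
        k=(o[2]-pz+ (o[0])*np.tan(th));  # z = pz - x tan th
        s=-(o[2]-pz+o[0]*np.tan(th))/(d[:,2]+d[:,0]*np.tan(th));P=o+s[:,None]*d
        print(pz,np.degrees(th),P.ravel(),np.linalg.norm(P[0]-P[1]))
E
```

```text
44 241 343 102
60 232 331 99
100 233 328 95
150 234 326 92
200 254 309 55
208 255 308 53
[ 0.0969  0.002  -0.0557] [ 0.0399  0.0018 -0.0264] 0.06409388539391843
0.001 24.000000000000004 [ 0.0997  0.0022 -0.0434  0.0364  0.002  -0.0152] 0.0692217459658575
0.001 27.0 [ 0.0984  0.0021 -0.0491  0.0373  0.0019 -0.018 ] 0.06856572038559733
0.001 29.999999999999996 [ 0.0971  0.0021 -0.055   0.0382  0.0019 -0.0211] 0.06792037887657901
0.001 33.0 [ 0.0957  0.002  -0.0611  0.0393  0.0019 -0.0245] 0.06723878914240992
0.004 24.000000000000004 [ 0.1003  0.0022 -0.0406  0.0354  0.002  -0.0117] 0.07106455658919608
0.004 27.0 [ 0.099   0.0022 -0.0464  0.0362  0.002  -0.0144] 0.07047466415086613
0.004 29.999999999999996 [ 0.0977  0.0021 -0.0524  0.0371  0.0019 -0.0174] 0.06990734878297587
0.004 33.0 [ 0.0963  0.002  -0.0585  0.0382  0.0019 -0.0208] 0.06931795219513381
0.007 24.000000000000004 [ 0.1009  0.0022 -0.0379  0.0343  0.002  -0.0083] 0.07290736721253468
0.007 27.0 [ 0.0996  0.0022 -0.0437  0.0351  0.002  -0.0109] 0.07238360791613495
0.007 29.999999999999996 [ 0.0983  0.0021 -0.0497  0.036   0.002  -0.0138] 0.07189431868937272
0.007 33.0 [ 0.0969  0.002  -0.0559  0.037   0.0019 -0.017 ] 0.07139711524785773
```

```bash
python3 inch.py '[[0.015,0,0,-0.022,0],[0.015,0,0,-0.022,0],[0.015,0,0,-0.022,-0.065],[0.015,0,0,0,-0.065],[0.015,0.0381,0.00075,0,0],[0.015,0.0381,0.00075,0,0],[0.015,0.0381,0.00075,0,0],[0.015,0.0381,0.00075,0,0],[0.015,0.0381,0.00075,0,0],[0.015,0.0381,0.00075,0,0],[0.015,0.0381,0.00075,0,0],[0.015,0.0381,0.00075,0,0],[0.015,0.0381,0.00075,0,0],[0.015,0.0381,0.00075,0,0],[0.015,0.0381,0.00075,0,0],[0.015,0.0381,0.00075,0,0],[0.015,0,0,0,0],[0.015,0,0,0,0],[0.015,0,0,0,0]]'
python3 - <<'E'
from plant import robot
from h import *
W=robot.read_camera("wrist");S=robot.read_camera("scene");T=robot.read_camera("top");pickle.dump((W,S,T),open("g2.pkl","wb"))
o=np.zeros((420,800,3),np.uint8);o[:,:560]=W["image"]
o[:240,560:]=cv2.resize(S["image"][110:210,270:370],(240,240),interpolation=cv2.INTER_CUBIC)
cv2.imwrite("pics/g2.png",o[:,:,::-1])
E
```

```text
t: 11.25
tool_pos: [0.5812, 0.083, 0.2999]
orientation: [-2.16, -2.281, 0.002]
force: [0.7, -0.6, -0.6]
opening: 0.0195
gripper_force: 60.0
```

View pics/g2.png

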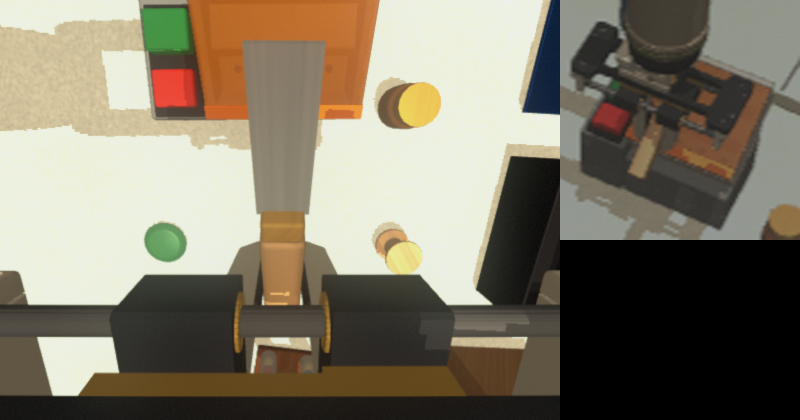

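The wrist view shows the cover's front edge from (205,119) to (362,119), the red key at (174,88) and the green key at (166,31). Blade corners are at the same pixels as before, so the grip has not shifted.

Run:
```python
from plant import robot
from tip import *
np.set_printoptions(precision=4,suppress=True)
W,S,T=pickle.load(open("g2.pkl","rb"));st=robot.read_state()
hsv=cv2.cvtColor(W["image"],cv2.COLOR_RGB2HSV).astype(int);h,s,v=[hsv[...,i] for i in range(3)]
k=np.zeros(h.shape,bool);k[0:125,140:200]=1
for n,m,z in(("red",((h<5)|(h>174))&(s>170)&(v>150),.122),("green",(h>50)&(h<80)&(s>120),.130)):
    u,c=blob(W,m&k);r=cv2.minAreaRect(c);print(n,r,plane(W,[r[0]],z))
for z in (.1323,.137):
    e=plane(W,[(205.5,119),(362.5,119)],z);print(e,np.linalg.norm(e[1]-e[0]),np.degrees(np.arctan2(e[1,1]-e[0,1],e[1,0]-e[0,0])))
print("cam",-W["R"].T@W["t"],W["fx"])
R=Ro.from_rotvec(st["orientation"]).as_matrix();print("tip world", st["tool_pos"]+R@[.097,.002,-.0555])
g=W["image"][60:200,283].astype(int);
for u in(215,225,340,350):
    col=cv2.GaussianBlur(W["image"],(3,3),0)[95:130,u].astype(int); print(u,95+np.argsort(-np.abs(np.diff(col[:,2])))[:3])
```

```text
red ((173.5, 87.5), (37.0, 43.0), 90.0) [[0.4684 0.1855 0.122 ]]
green ((165.86764526367188, 30.2794132232666), (45.787811279296875, 44.63737106323242), 85.60128784179688) [[0.4661 0.2339 0.13  ]]
[[0.5022 0.1573 0.1323]
 [0.6562 0.166  0.1323]] 0.15430162805253278 3.209206353934658
[[0.5033 0.1574 0.137 ]
 [0.655  0.1659 0.137 ]] 0.15197043317557168 3.2092063539346545
cam [0.5778 0.1603 0.4434] 303.91234391592957
tip world [0.5783 0.1796 0.3559]
215 [119 118 120]
225 [119 118 120]
340 [118 117 119]
350 [118 117 119]
```

```bash
python3 inch.py '[[0.015,-0.035,0,0,0],[0.015,0,0,0.03,0],[0.015,0,0,0.03,0],[0.015,0,0,0.03,0],[0.015,0,0,0.03,0],[0.015,0,0,0.03,0],[0.015,0,0,0.03,0],[0.015,0,0,0.03,0],[0.015,0,0,0.03,0],[0.015,0.005,0,0.002,0],[0.015,0,0,0,0],[0.015,0,0,0,0],[0.015,0,0,0,0]]'
python3 - <<'E'
from plant import robot
from h import *
W=robot.read_camera("wrist");S=robot.read_camera("scene");pickle.dump((W,S),open("g3.pkl","wb"))
o=np.zeros((420,800,3),np.uint8);o[:,:560]=W["image"]
o[:240,560:]=cv2.resize(S["image"][135:215,280:360],(240,240),interpolation=cv2.INTER_CUBIC)
cv2.imwrite("pics/g3.png",o[:,:,::-1])
E
```

```text
t: 12.7
tool_pos: [0.5847, 0.0537, 0.061]
orientation: [2.158, 2.28, 0.004]
force: [-0.8, 0.5, -1.3]
opening: 0.0195
gripper_force: 60.0
```

View pics/g3.png

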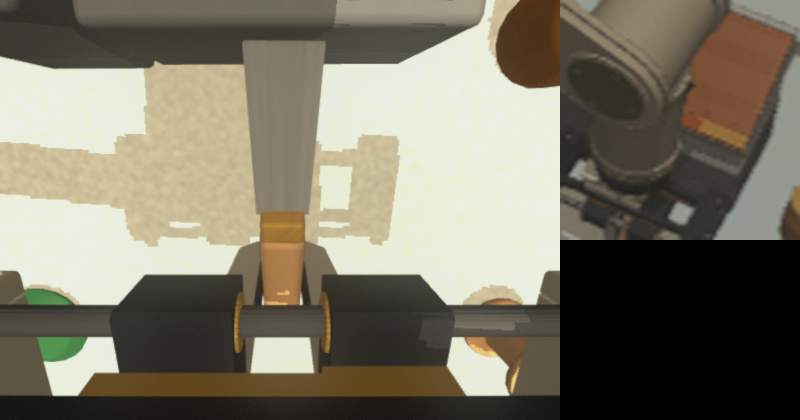

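The wrist view shows the tip at row 41 in front of the lamp's front wall, whose lower edge is at rows 55-68 and upper bevel at about row 25. I'll project the expected slot geometry into this view.

Run:
```python
from h import *
W,S=pickle.load(open("g3.pkl","rb"))
ex=np.array([.9986,.052,0]);ey=np.array([-.052,.9986,0])
f=np.array([.579,.1650,0])   # cover underside front edge xy
for n,a,z in(("foot",0,0),("wall top",0,.117),("walltop back",.008,.1207),("cover under",0,.1251),("cover top",-.0034,.1323)):
    print(n,proj(W,[f+ey*a+[0,0,z],f+ex*.075+ey*a+[0,0,z],f-ex*.075+ey*a+[0,0,z]]).round(1).tolist())
g=cv2.GaussianBlur(W["image"],(3,3),0).astype(int).sum(2)
for u in(120,200,360,420):print(u,[(i,g[i,u]) for i in range(0,80,3)])
```

```text
foot [[281.3, 62.8], [402.8, 63.5], [159.5, 62.3]]
wall top [[281.9, -23.7], [583.7, -20.6], [-22.3, -24.3]]
walltop back [[282.1, -72.1], [608.4, -68.1], [-46.9, -72.6]]
cover under [[282.0, -40.4], [618.3, -36.6], [-57.1, -40.9]]
cover top [[282.1, -38.5], [650.7, -34.3], [-90.0, -39.0]]
120 [(0, np.int64(312)), (3, np.int64(312)), (6, np.int64(314)), (9, np.int64(312)), (12, np.int64(312)), (15, np.int64(296)), (18, np.int64(276)), (21, np.int64(253)), (24, np.int64(223)), (27, np.int64(185)), (30, np.int64(164)), (33, np.int64(169)), (36, np.int64(172)), (39, np.int64(175)), (42, np.int64(176)), (45, np.int64(177)), (48, np.int64(179)), (51, np.int64(180)), (54, np.int64(183)), (57, np.int64(197)), (60, np.int64(215)), (63, np.int64(212)), (66, np.int64(221)), (69, np.int64(610)), (72, np.int64(687)), (75, np.int64(689)), (78, np.int64(693))]
200 [(0, np.int64(311)), (3, np.int64(310)), (6, np.int64(309)), (9, np.int64(312)), (12, np.int64(311)), (15, np.int64(294)), (18, np.int64(274)), (21, np.int64(254)), (24, np.int64(225)), (27, np.int64(187)), (30, np.int64(169)), (33, np.i
[... 762 characters left out ...]
240)), (63, np.int64(394)), (66, np.int64(690)), (69, np.int64(693)), (72, np.int64(694)), (75, np.int64(690)), (78, np.int64(688))]
420 [(0, np.int64(453)), (3, np.int64(453)), (6, np.int64(454)), (9, np.int64(452)), (12, np.int64(450)), (15, np.int64(428)), (18, np.int64(400)), (21, np.int64(373)), (24, np.int64(292)), (27, np.int64(245)), (30, np.int64(219)), (33, np.int64(224)), (36, np.int64(225)), (39, np.int64(226)), (42, np.int64(228)), (45, np.int64(229)), (48, np.int64(232)), (51, np.int64(295)), (54, np.int64(668)), (57, np.int64(693)), (60, np.int64(693)), (63, np.int64(698)), (66, np.int64(699)), (69, np.int64(699)), (72, np.int64(698)), (75, np.int64(697)), (78, np.int64(697))]
```

```bash
python3 inch.py '[[0.015,0,0,0.003,0],[0.015,0.004,0,-0.002,0],[0.015,0.004,0,-0.002,0],[0.015,0.004,0,-0.002,0],[0.015,0.003,0,-0.0015,0],[0.015,0,0,0,0],[0.015,0,0,0,0]]'; python3 inch.py '[[0.015,0.002,0,-0.001,0],[0.015,0.002,0,-0.001,0],[0.015,0,0,0,0]]';  python3 inch.py '[[0.015,0.002,0,-0.001,0],[0.015,0.002,0,-0.001,0],[0.015,0,0,0,0]]'
```

```text
t: 13.5
tool_pos: [0.5823, 0.0689, 0.0632]
orientation: [2.159, 2.282, 0.0]
force: [0.0, -0.6, 0.4]
opening: 0.0197
gripper_force: 60.0
t: 13.8
tool_pos: [0.5821, 0.073, 0.0654]
orientation: [2.159, 2.282, 0.0]
force: [0.2, 0.6, -0.8]
opening: 0.0196
gripper_force: 60.0
t: 14.1
tool_pos: [0.582, 0.077, 0.0675]
orientation: [2.159, 2.282, 0.001]
force: [-0.2, -0.1, 0.6]
opening: 0.02
gripper_force: 60.0
```

```bash
python3 inch.py '[[0.015,0.002,0,-0.001,0],[0.015,0.002,0,-0.001,0],[0.015,0,0,0,0]]'; python3 inch.py '[[0.015,0.003,0,-0.0015,0],[0.015,0.003,0,-0.0015,0],[0.015,0.003,0,-0.0015,0],[0.015,0,0,0,0]]';  python3 inch.py '[[0.015,0.003,0,-0.0015,0],[0.015,0.003,0,-0.0015,0],[0.015,0.002,0,-0.001,0],[0.015,0,0,0,0]]'
```

```text
t: 14.4
tool_pos: [0.5818, 0.0809, 0.0695]
orientation: [2.159, 2.282, 0.0]
force: [-0.2, -1.0, 1.2]
opening: 0.0196
gripper_force: 60.0
t: 14.8
tool_pos: [0.5815, 0.0899, 0.0743]
orientation: [2.159, 2.281, 0.001]
force: [-1.2, -4.2, 3.9]
opening: 0.0193
gripper_force: 60.0
t: 15.2
tool_pos: [0.5813, 0.0973, 0.0785]
orientation: [2.159, 2.28, 0.001]
force: [0.0, -6.3, 4.5]
opening: 0.0198
gripper_force: 60.0
```

The blade is about 29 mm into the slot and resting lightly on the wall. Now I lever the cover up, moving the tip on an arc about the hinge.

```bash
python3 inch.py '[[0.015,-0.0032,0,-0.008,0],[0.015,-0.0033,0,-0.008,0],[0.015,-0.0018,0,-0.0084,0],[0.015,-0.0018,0,-0.0084,0],[0.015,0,0,0,0]]'
python3 - <<'E'
from plant import robot
from h import *
W=robot.read_camera("wrist");S=robot.read_camera("scene");T=robot.read_camera("top");pickle.dump((W,S,T),open("g4.pkl","wb"))
o=np.zeros((420,800,3),np.uint8);o[:,:560]=W["image"]
o[:200,560:]=cv2.resize(S["image"][110:210,270:390],(240,200),interpolation=cv2.INTER_CUBIC)
o[210:410,560:]=cv2.resize(T["image"][150:250,165:285],(240,200),interpolation=cv2.INTER_CUBIC)
cv2.imwrite("pics/g4.png",o[:,:,::-1])
E
```

```text
t: 15.7
tool_pos: [0.5821, 0.0877, 0.1122]
orientation: [2.159, 2.281, 0.003]
force: [0.1, -0.6, -0.4]
opening: 0.0199
gripper_force: 60.0
```

View pics/g4.png

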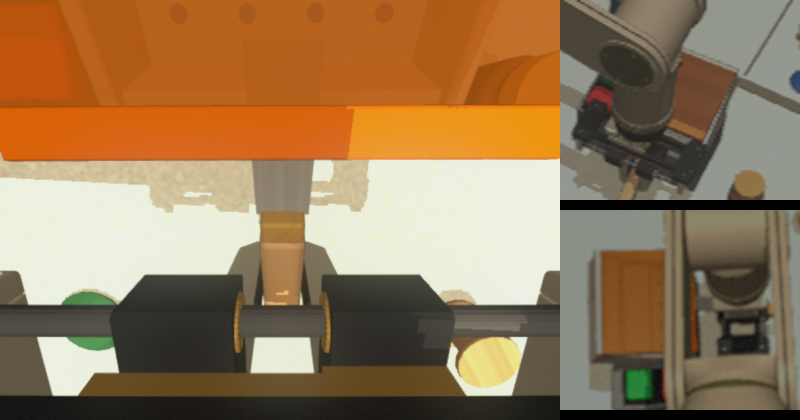

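The cover is rising on the blade: the orange strip is at rows 107-160, and the blade passes beneath it with the root still at row 213, so the grip has not slipped. I continue along the arc.

```bash
python3 inch.py '[[0.015,-0.0003,0,-0.0087,0],[0.015,-0.0003,0,-0.0087,0],[0.015,0.0012,0,-0.0086,0],[0.015,0.0012,0,-0.0086,0],[0.015,0.0027,0,-0.0082,0],[0.015,0.0027,0,-0.0082,0],[0.015,0,0,0,0]]'; python3 inch.py '[[0.015,0.004,0,-0.0076,0],[0.015,0.004,0,-0.0076,0],[0.015,0.0053,0,-0.0068,0],[0.015,0.0053,0,-0.0068,0],[0.015,0.0063,0,-0.006,0],[0.015,0.0065,0,-0.0055,0],[0.015,0,0,0,0],[0.015,0,0,0,0]]'
python3 - <<'E'
from plant import robot
from h import *
W=robot.read_camera("wrist");S=robot.read_camera("scene");T=robot.read_camera("top");pickle.dump((W,S,T),open("g5.pkl","wb"))
o=np.zeros((420,800,3),np.uint8);o[:,:560]=W["image"]
o[:200,560:]=cv2.resize(S["image"][110:210,270:390],(240,200),interpolation=cv2.INTER_CUBIC)
o[210:410,560:]=cv2.resize(T["image"][150:250,165:285],(240,200),interpolation=cv2.INTER_CUBIC)
cv2.imwrite("pics/g5.png",o[:,:,::-1])
E
```

```text
t: 16.55
tool_pos: [0.5818, 0.0955, 0.1635]
orientation: [2.158, 2.281, 0.004]
force: [0.4, -0.5, -0.2]
opening: 0.0194
gripper_force: 60.0
t: 17.35
tool_pos: [0.5791, 0.1268, 0.2019]
orientation: [2.159, 2.282, 0.001]
force: [-0.5, 1.0, -0.9]
opening: 0.0196
gripper_force: 60.0
```

View pics/g5.png

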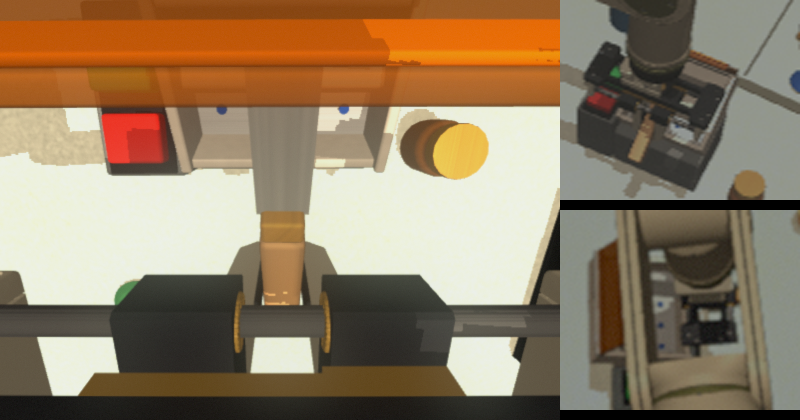

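The cover stands nearly upright: its front edge is at about row 107 and the chamber interior is visible. From the tip position I estimate about 1.35 rad open. I back the blade away and verify the cover.

```bash
python3 inch.py '[[0.015,0,0,0,0],[0.015,-0.012,0,0.009,0],[0.015,-0.016,0,0.012,0],[0.015,-0.03,0,0,0],[0.015,-0.035,0,0,0],[0.015,-0.035,0,0,0],[0.015,-0.035,0,0,0],[0.015,-0.03,0,-0.03,0],[0.015,0,0,-0.03,0.05],[0.015,0,0,-0.03,0.05],[0.015,0,0,-0.03,0],[0.015,0,0,0,0]]'
python3 - <<'E'
from plant import robot
from h import *
S=robot.read_camera("scene");T=robot.read_camera("top");W=robot.read_camera("wrist");pickle.dump((W,S,T),open("g6.pkl","wb"))
o=np.zeros((420,800,3),np.uint8)
o[:400,:400]=cv2.resize(S["image"][90:210,260:380],(400,400),interpolation=cv2.INTER_CUBIC)
o[:400,400:]=cv2.resize(T["image"][150:270,165:285],(400,400),interpolation=cv2.INTER_CUBIC)
cv2.imwrite("pics/g6.png",o[:,:,::-1])
E
```

```text
t: 18.7
tool_pos: [0.5911, -0.0686, 0.305]
orientation: [2.268, 2.165, 0.006]
force: [0.6, 0.2, -0.2]
opening: 0.0196
gripper_force: 60.0
```

View pics/g6.png

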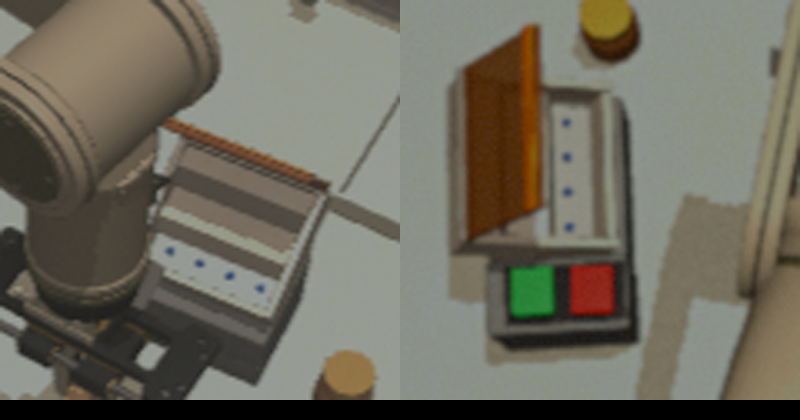

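The scene view shows the chamber open. The top view shows the cover edge at about u=205 and the keys unchanged. I compute the angle and move over the mat.

```bash
python3 - <<'E'
from h import *
W,S,T=pickle.load(open("g6.pkl","rb"))
o,d=ray(T,[(205.5,186)]);d=d[0]
f=lambda s:np.hypot((o+s*d)[1]-.2826,(o+s*d)[2]-.18)-.132
from scipy.optimize import brentq
s=brentq(f,.8,-(o[2]-.2)/d[2]);p=o+s*d;print(p,"theta",np.radians(25)+np.arctan2(p[2]-.18,.2826-p[1]))
E
python3 inch.py '[[0.015,-0.0299,-0.0165,0,0],[0.015,-0.0299,-0.0165,0,0],[0.015,-0.0299,-0.0165,0,0],[0.015,-0.0299,-0.0165,0,0],[0.015,-0.0299,-0.0165,0,0],[0.015,-0.0299,-0.0165,0,0],[0.015,-0.0299,-0.0165,0,0],[0.015,-0.0299,-0.0165,0,0],[0.015,0,0,0.03,0],[0.015,0,0,0.03,0],[0.015,0,0,0.03,0],[0.015,0,0,0.03,0],[0.015,0,0,0.03,0],[0.015,0,0,0.03,0],[0.015,0,0,0.03,0],[0.015,0,0,0.03,0],[0.015,0,0,0.015,0],[0.015,0,0,0,0],[0.015,0,0,0,0]]'
```

```text
[0.56968637 0.21058828 0.29062691] theta 1.4300913800785444
t: 20.75
tool_pos: [0.4462, -0.2991, 0.0446]
orientation: [-2.269, -2.17, 0.001]
force: [0.5, 0.3, 0.3]
opening: 0.0197
gripper_force: 60.0
```

That makes 11 pictures viewed, one over the limit of 10, so I won't view any more and will check the rest numerically. Next I lower the blade with a light grip so it pivots on its butt.

```bash
python3 inch.py '[[0.015,0,0,0.003,0],[0.015,0,0,0.003,0],[0.015,0,0,0.002,0],[0.015,0,0,0.002,0],[0.015,0,0,0.002,0],[0.015,0,0,0.002,0],[0.015,0,0,0,0],[0.015,0,0,0,0],[0.015,0,0,0,0]]' 6
cat > wr.py <<'E'
from plant import robot
from h import *
W=robot.read_camera("wrist");pickle.dump(W,open("w9.pkl","wb"))
hsv=cv2.cvtColor(W["image"],cv2.COLOR_RGB2HSV).astype(int)
m=(hsv[...,1]>90)&(hsv[...,0]>8)&(hsv[...,0]<28)&(hsv[...,2]>90);k=np.zeros_like(m);k[:300,230:335]=1;m&=k
u,c=blob(W,m);print("wood/brass",cv2.boundingRect(c),u)
print([(v,hsv[v,284].tolist()) for v in range(20,300,14)])
E
python3 wr.py
```

```text
t: 21.65
tool_pos: [0.4469, -0.2996, 0.0316]
orientation: [-2.271, -2.171, 0.0]
force: [0.3, 0.6, -1.4]
opening: 0.0198
gripper_force: 6.0
wood/brass (259, 193, 46, 107) [281.6863283  244.89048925]
[(20, [16, 49, 146]), (34, [19, 49, 146]), (48, [19, 52, 146]), (62, [19, 53, 145]), (76, [19, 51, 144]), (90, [19, 50, 143]), (104, [20, 52, 143]), (118, [19, 52, 142]), (132, [21, 53, 140]), (146, [20, 52, 143]), (160, [19, 50, 142]), (174, [20, 52, 141]), (188, [18, 53, 143]), (202, [18, 176, 164]), (216, [17, 180, 167]), (230, [15, 145, 194]), (244, [16, 146, 188]), (258, [15, 145, 188]), (272, [15, 148, 186]), (286, [15, 145, 186])]
```

```bash
cat > wid.py <<'E'
from tip import *
from plant import robot
W=pickle.load(open("w9.pkl","rb"));st=robot.read_state();h=cv2.cvtColor(W["image"],cv2.COLOR_RGB2HSV).astype(int)
ctr=np.median(h[60:180,275:290].reshape(-1,3),axis=0);print("blade hsv",ctr)
m=(np.abs(h-ctr)<[9,14,12]).all(2).astype(np.uint8);k=np.zeros_like(m);k[:230,225:345]=1;m=cv2.morphologyEx(m*k,cv2.MORPH_CLOSE,np.ones((5,5)))
_,c=blob(W,m);m2=np.zeros_like(m);cv2.drawContours(m2,[c],-1,1,-1)
rows=[v for v in range(230) if m2[v].any()];print("rows",rows[0],rows[-1])
P=[]
for v in range(rows[0]+4,rows[-1]-3,12):
    x=np.where(m2[v])[0];print(v,x[0],x[-1],end=" | ");P.append(pair(W,(x[0]-.5,v),(x[-1]+.5,v)))
P=np.array(P);d=np.linalg.svd(P-P.mean(0))[2][0];print("\npitch deg",np.degrees(np.arcsin(abs(d[2]))),P[0],P[-1])
E
python3 wid.py
```

```text
blade hsv [ 19.  52. 145.]
rows 0 196
4 277 331 | 16 266 330 | 28 248 328 | 40 249 314 | 52 249 341 | 64 250 314 | 76 251 315 | 88 251 315 | 100 252 338 | 112 253 327 | 124 253 322 | 136 254 320 | 148 255 308 | 160 256 308 | 172 256 308 | 184 257 307 | 
pitch deg 18.898053058790037 [ 0.46174345 -0.17795698  0.03593747] [ 0.44985348 -0.24866186  0.04630554]
```

```bash
cat > pit.py <<'E'
import sys
from tip import *
W=pickle.load(open("w9.pkl","rb"))
a=eval(sys.argv[1])
P=[pair(W,(l-.5,v),(r+.5,v)) for v,l,r in a];d=P[0]-P[1];print(P,"pitch",np.degrees(np.arcsin(d[2]/np.linalg.norm(d))))
E
python3 pit.py '[(40,249,314),(184,257,307)]'; python3 pit.py '[(64,250,314),(172,256,308)]'
```

```text
[array([ 0.451967  , -0.19655891,  0.06240062]), array([ 0.44985348, -0.24866186,  0.04630554])] pitch 17.153116213218237
[array([ 0.45181028, -0.20397767,  0.06288178]), array([ 0.45010695, -0.24288607,  0.04978835])] pitch 18.58250780100401
```

Pitch is down to about 18° with the butt on the mat. I lower a last few millimetres, then ease the fingers open.

```bash
python3 inch.py '[[0.015,0,0,0.0015,0],[0.015,0,0,0.0015,0],[0.015,0,0,0.001,0],[0.015,0,0,0,0],[0.015,0,0,0,0]]' 3; python3 inch.py '[[0.0205,0,0,0,0],[0.021,0,0,0,0],[0.022,0,0,0,0],[0.022,0,0,0,0],[0.022,0,0,0,0]]' 3; python3 wr.py | head -1; python3 wid.py
```

```text
t: 22.2
tool_pos: [0.4469, -0.2995, 0.0276]
orientation: [-2.271, -2.171, 0.0]
force: [-0.3, 0.4, -1.3]
opening: 0.0199
gripper_force: 3.0
t: 22.7
tool_pos: [0.4471, -0.2996, 0.0278]
orientation: [2.271, 2.171, 0.0]
force: [0.1, 0.4, 0.1]
opening: 0.0219
gripper_force: 0.0
wood/brass (262, 169, 40, 131) [281.63760738 233.74698625]
blade hsv [ 37.  34. 163.]
rows 30 152
34 259 305 | 46 259 304 | 58 259 304 | 70 260 304 | 82 260 304 | 94 260 303 | 106 260 303 | 118 261 303 | 130 261 303 | 142 261 302 | 
pitch deg 2.4264949770101816 [ 0.45286124 -0.18345324  0.01221526] [ 0.45043185 -0.23317086  0.0087788 ]
```

The blade lies flat, with measured pitch about 2°. I open, rise clear and check its placement.

```bash
python3 inch.py '[[0.035,0,0,0,0],[0.045,0,0,0,0],[0.05,0,0,0,0],[0.05,0,0,-0.02,0],[0.05,0,0,-0.03,0],[0.05,0,0,-0.04,0],[0.05,0,0,-0.04,0],[0.05,0,0,-0.04,0],[0.05,0,0,-0.04,0],[0.05,-0.03,0,0,0],[0.05,-0.03,0,0,0],[0.05,-0.03,0,0,0],[0.05,0,0,0,0],[0.05,0,0,0,0]]'
python3 - <<'E'
from plant import robot
from h import *
np.set_printoptions(precision=3,suppress=True)
W=robot.read_camera("wrist");hsv=cv2.cvtColor(W["image"],cv2.COLOR_RGB2HSV).astype(int);h,s,v=[hsv[...,i] for i in range(3)]
def q(n,m,z):
    m=m.astype(np.uint8);m[265:]=0;m=cv2.morphologyEx(m,cv2.MORPH_CLOSE,np.ones((5,5)));_,c=blob(W,m);r=cv2.minAreaRect(c);print(n,np.round(r[0]),np.round(r[1]),plane(W,cv2.boxPoints(r),z).round(3).tolist())
roi=np.zeros(h.shape,bool);roi[:265,150:420]=1
q("wood",(s>100)&(h>10)&(h<26)&(v>110)&roi,.025)
# mat: profile samples at blade's expected tip/butt
d=np.array([.0464,.999,0])
for n,k in(("butt",-.058),("tip",.112)):
    p=np.array([.447,-.2996,.014])+d*k;print(n,p,proj(W,[p]))
print("mat corners expected",proj(W,[[.3884,-.1506,.003],[.5218,-.1597,.003],[.5114,-.3998,.003],[.3787,-.3859,.003]]).round())
for r in(40,150,250):print(r,[(u,*hsv[r,u].tolist()) for u in range(140,420,14)])
c=int(proj(W,[[.449,-.27,.014]])[0,0]);print("col",c,[(r,*hsv[r,c].tolist()) for r in range(0,270,9)])
E
```

```text
t: 24.15
tool_pos: [0.4427, -0.3895, 0.2373]
orientation: [-2.271, -2.169, -0.0]
force: [0.4, 0.6, -0.9]
opening: 0.0503
gripper_force: 0.0
wood [392.  93.] [138.  55.] [[0.536, -0.22, 0.025], [0.593, -0.222, 0.025], [0.605, -0.366, 0.025], [0.54, -0.363, 0.025]]
butt [ 0.444 -0.358  0.014] [[281.673 159.822]]
tip [ 0.452 -0.188  0.014] [[281.891  -2.99 ]]
mat corners expected [[220. -36.]
 [347. -33.]
 [336. 190.]
 [231. 184.]]
40 [(140, 39, 15, 240), (154, 39, 15, 240), (168, 37, 19, 241), (182, 39, 18, 241), (196, 39, 15, 240), (210, 22, 63, 203), (224, 20, 55, 172), (238, 16, 41, 130), (252, 15, 42, 121), (266, 14, 45, 171), (280, 32, 16, 233), (294, 15, 42, 172), (308, 14, 42, 175), (322, 14, 40, 185), (336, 14, 38, 161), (350, 41, 15, 239), (364, 36, 23, 238), (378, 11, 130, 129), (392, 16, 73, 105), (406, 9, 105, 119)]
150 [(140, 35, 23, 241), (154, 36, 22, 241), (168, 36, 21, 240), (182, 23, 61, 205), (196, 22, 64, 212), (210, 22, 64, 212), (224, 21, 63, 208), (238, 16, 43, 124), (252, 16, 47, 124), (266, 16, 43, 126), (280, 15, 137, 197), (294, 15, 43, 130), (308, 15, 43, 11
[... 462 characters left out ...]
 23, 56, 131), (364, 36, 20, 240), (378, 38, 17, 239), (392, 36, 20, 240), (406, 36, 20, 240)]
col 282 [(0, 33, 23, 228), (9, 33, 22, 229), (18, 32, 21, 229), (27, 32, 19, 230), (36, 32, 19, 232), (45, 32, 16, 233), (54, 34, 18, 235), (63, 20, 158, 182), (72, 16, 136, 206), (81, 16, 137, 205), (90, 16, 139, 206), (99, 26, 113, 231), (108, 16, 142, 203), (117, 15, 140, 204), (126, 15, 140, 202), (135, 15, 139, 202), (144, 15, 138, 202), (153, 15, 136, 199), (162, 14, 39, 131), (171, 14, 41, 170), (180, 13, 39, 176), (189, 38, 17, 239), (198, 39, 14, 239), (207, 45, 11, 241), (216, 40, 13, 240), (225, 39, 15, 241), (234, 39, 14, 241), (243, 39, 15, 240), (252, 38, 20, 241), (261, 36, 20, 240)]
```

The butt is at row ~158 with the mat edge at ~187, and the blade is on the mat's midline. The tip lies about 37 mm inside the far edge, so I hand in.

```bash
python3 -c "
from plant import robot
print(robot.close_job())"
```

```text
the job is handed in; nothing more can be done
None
```

The job is handed in (verdict not shown): red key pressed and green up, cover levered to about 1.4 rad with the blade, and the blade flat on the mat after a small final tip-over (about 18°) at release; I viewed 11 pictures, one over the limit of 10.

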